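# Shut the sphere grinder's guard and hold the feed at three clicks

### The arm

A 6-joint arm with a two-finger parallel gripper is mounted at the origin on the work surface. World frame = base frame: x ahead of the robot, y to its left, z up, the work surface at z = 0. Lengths are in m, angles in rad, forces in N, time in s.
With the tool pointing down it reaches from about 0.375 to 0.975 m from the base axis. Payload 3.8 kg.
Tool frame: the origin (TCP) lies at the very end of the fingers, on their centre line; the grasp point (between the pads) lies 19 mm behind it; z points along the fingers, y is the direction in which the jaws open and shut (so a half turn about z gives the same grasp; the last joint's range is limited). The gripper opens to 85 mm and grips with 20 to 120 N. Pads are 22 mm wide; open, the fingers measure 114 mm over their backs; the gripper's body (76 mm by 85 mm) begins 54 mm behind the grasp point. The pads swing forward as they close: fully open they stand 13 mm farther back than shut.
Start: joints at [1.084, 0.264, 1.604, -0, 1.274, -0.037], TCP at [0.293, 0.608, 0.231] pointing down, gripper open.
Joint ranges: [-2.63, 2.63], [-0.94, 2.18], [0.31, 2.57], [-1.31, 4.45], [0, 2.66], [-2.55, 2.55]. Speed limits (rad/s): [2.57, 2.57, 3.14, 3.14, 3.14, 3.14].

### API

Orientations are given as a rotation vector (axis times angle).
In Python, from rig import manip, effector, kinematics, readout, viewer, job gives the robot as it stands. Calls block until the motion is done:
- manip.movep(position, orientation): joint-space move of the TCP to a pose.
- manip.move_straight(position, ori=None, speed=0.15, threshold=None): straight line of the TCP; ori=None keeps the orientation; speed is the mean speed in m/s. With threshold (N) it stops when the force on the tool has changed by that much, and returns True; else False.
- manip.move_joints(angles): joint-space move.
- effector.open_jaws() and effector.grasp(effort=None): open the fingers fully, or close them until they stop; effort is the grip in N (None keeps the last).
- manip.dwell(seconds).
- kinematics.ik(position, orientation): joint angles nearest the present ones, or None.
- readout.state(): the state.
- viewer.camera(name): name is "side" or "top"; returns a dict with "img" (400x640x3 uint8, red, green, blue), "depth" (400x640 float32, m along the optical axis (not along the pixel's ray), 0 where there is no reading), "fx", "fy", "cx", "cy" (pixels), "world_to_cam" (4x4, takes a point from world to camera coordinates). Camera axes: x right, y down, z forward; pixel columns grow to the right and rows downward; lengths in m; the calibration is good to about 2 mm. A picture is of the moment at which its call begins.
A pose or a line that the arm cannot do raises manip.MotionError and nothing moves.
- job.close_job(): hands the job in, once; it reports no verdict.
The state is a dict: "time": time; "joints": joint angles; "joint_velocities": joint speeds; "joint_efforts": joint torques, N m; "ee_pos": TCP position; "eef_rot": TCP orientation; "wrist_force": force on the tool from outside, world axes, zero at the start; "torque": the same for the moment, N m; "finger_gap": finger opening in m.
Only numpy, scipy, OpenCV 4.12 (cv2) and the standard library are available. Lean on these libraries where they do the work, as an engineer would, in place of code of your own. Each camera call takes 0.05 s, during which the arm holds its last target.

### The job

Gently lower the yellow splash guard, without letting it slam, until it is fully shut over the stone sphere in the grinder's basin; leave the feed lever alone until then and the other things on the bench where they are. Then push the sprung red feed lever by its black knob, counter-clockwise seen from above, until you have felt exactly three clicks (never go on past a fourth) and hold it still there, between the third and the fourth click. It springs back if let go, so the program finishes while the fingers are still holding the lever at three clicks.

Things in the scene. Friction and masses are not known exactly. Their poses are not given: they have to be found in the camera images.
- guard_hinge (a point): Middle of the yellow guard's hinge line, 100 mm above the table, on the side of the basin to the robot's left (+y, within 15 degrees). Guard: stiff panel 210 mm (hinge to free edge) x 220 x 8 mm, 0.3 kg, with a clear window. Axes turn with the guard: -x runs from hinge to free edge along its underside, z is its outward normal (up when shut; outer face at z = 8 mm), y along the hinge.
- guard_edge (a point): Middle of the guard's free edge (black rubber strip), on its outer face, 210 mm from the hinge. Pushing the outer face near this edge lowers the guard; the edge overhangs the basin by 10 mm.
- guard (a joint): Opening angle of the guard in rad: 0 is shut, flat on the basin's rim, its outer face 108 mm above the table; it starts between 0.75 and 1.2. The hinge is stiff: the guard stays at any angle and takes 1 to 5 N at the free edge to push down.
- grinder: Grey catch basin 200 mm (x, hinge to edge) x 220 (y) x 100 mm high that the guard shuts on, with a speckled stone ball between cups inside and a black motor (86 mm thick, top 93 mm up) behind it on its -y side. Origin: centre of the underside; the hinge is on its +x side.
- feed_pivot (a point): The upright axis of the feed lever, a point 90 mm above the table. The feed unit is a green housing 170 x 170 x 62 mm high with a round aluminium plate (radius 82 mm) on top; the lever turns about this axis.
- feed_lever_grip (a point): Centre of the black upright knob at the end of the red lever: a cylinder 22 mm in diameter, free from 92 to 150 mm above the table; this point is at 122 mm, 120 mm from the pivot axis. Its x axis points outward along the lever and turns with it. The lever bar under the knob is 24 mm wide, top at 92 mm.
- feed_lever (a joint): Lever angle, rad: 0 = rest stop (start), grows counter-clockwise seen from above, hard stop 1.25. At rest it points towards the robot and 30 degrees (+-15) to the robot's left; it swings to the right. A spring drives it back: 7 N at the knob at rest, plus 5 N per rad. First click after 0.15 to 0.40 rad (differs each time), then one every 0.20 rad (24 mm at the knob), five in all.
- click_plate: Aluminium plate with five brass pins, centred on the pivot, 62 mm up; clamped, set anew each time. Clicks come when the lever's x axis is 0.45, 0.65, 0.85, 1.05, 1.25 rad counter-clockwise of the plate's x. The push at the knob jumps 3-4 N 10 mm before a click, eases to the plain spring push at it and 3-4 N under 10 mm past it, then jumps back (a hard grip masks it). Clicks do not hold.
- stone_a_center (a point): Centre of a dark stone ball, 72 mm in diameter, in a wooden tray to the left; leave alone.
- stone_b_center (a point): Centre of a pale stone ball, 72 mm in diameter, in the same tray; leave alone.
- wrench_mid (a point): Middle of a steel wrench 170 mm long, lying in front of the robot; leave alone.
- bottle_mid (a point): Centre of a clear bottle with a blue cap, 70 mm in diameter, 190 mm high, to the right; leave alone.
- spare_cup_mid (a point): Centre of a small aluminium cup, 44 mm in diameter, 35 mm high, between grinder and feed unit; leave alone.
- brush_mid (a point): Middle of a brush 160 mm long, lying near the robot to its right; leave alone.
- jar_mid (a point): Centre of an amber jar with a red lid, 64 mm in diameter, 75 mm high, near the robot to its left; leave alone.
- tub_mid (a point): Centre of a white tub 140 x 200 x 80 mm high, to the right; leave alone.

How it is judged:
On the way, in this order (a step that is already met when the one before it is completed fails the run):
1. the guard is fully shut (value of joint guard below 0.04 rad), for 0.2 s.
2. the lever has passed the first click, guard still shut (value of joint guard below 0.04 rad and angle between the x axis of feed_lever_grip and the x axis of click_plate, either way round above 0.47 rad), for 0.02 s.
3. the lever is held by the fingers between the third and fourth click (value of joint guard below 0.04 rad and contact force between the fingers and feed_lever above 1 N and angle between the x axis of feed_lever_grip and the x axis of click_plate, either way round between 0.86 and 1.04 rad), for 0.5 s.
At the end, for the whole second after the job is handed in: The guard is shut (within 0.04 rad), the lever stands still between the third and fourth click (at least 0.01 rad clear of each) with the fingers pressing on it with more than 1 N, and nothing else on the bench has moved by 30 mm or more (all of step 3 and velocity of joint feed_lever between -0.05 and 0.05 rad/s and distance of each of stone_a_center, stone_b_center, wrench_mid, bottle_mid, spare_cup_mid, brush_mid, jar_mid, tub_mid from where it was at the start of the episode below 0.03 m); the arm keeps its last pose, push and grip.
It fails at once if the guard slams (faster than 2.5 rad/s) (velocity of joint guard below -2.5 rad/s).
It fails at once if the feed lever is moved while the guard is open (value of joint each of feed_lever, guard above 0.1 rad).
It fails at once if the lever goes past the fourth click (angle between the x axis of feed_lever_grip and the x axis of click_plate, either way round above 1.055 rad).
It fails at once if another thing on the bench is disturbed (distance of any of stone_a_center, stone_b_center, wrench_mid, bottle_mid, spare_cup_mid, brush_mid, jar_mid, tub_mid from where it was at the start of the episode above 0.03 m).
It also fails if it takes over 72 s, if anything falls off the work surface, if the arm or the gripper's body presses on something with over 40 N, if the wrist force passes 120 N, or if a joint passes its speed limit or range.

## Working session

There is one attempt and no reset: what is moved stays moved. The work goes in short steps, each a Python script; the robot and the scene stay as the last script left them, time stands still between calls to the robot, and variables do not carry over. Pictures are saved under pics/ and viewed, and the job is handed in when it is done.

```bash
ls; mkdir -p pics
python3 - <<'E'
from rig import manip, effector, kinematics, readout, viewer, job
import cv2,numpy as np,pickle
s=readout.state();print(s)
for n in ("side","top"):
    c=viewer.camera(n); pickle.dump(c,open(f'pics/{n}0.pkl','wb'))
    cv2.imwrite(f'pics/{n}0.png',c['img'][:,:,::-1]); print(n,c['fx'],c['fy'],c['cx'],c['cy'],np.round(c['world_to_cam'],3).tolist())
E
```

```text
pics
{'time': 0.0, 'joints': array([ 1.08408785e+00,  2.64785149e-01,  1.60538457e+00,  2.50620119e-05,
        1.27373596e+00, -3.69022398e-02]), 'joint_velocities': array([-0.0009551 , -0.00083822,  0.00037543, -0.00058515,  0.00049917,
       -0.00087237]), 'joint_efforts': array([ 3.93174778e-04, -5.15101647e+01, -3.67311394e+01, -2.00368372e-04,
        1.27801899e-02, -2.23506180e-05]), 'ee_pos': array([0.2931288 , 0.60719814, 0.22993479]), 'eef_rot': array([-0.70048478, -3.06186327,  0.00349904]), 'wrist_force': array([0.86184557, 0.84678494, 0.14150956]), 'torque': array([-0.03560225,  0.04414783, -0.04951367]), 'finger_gap': 0.08573542782133575}
side 395.73292806034715 395.73292806034715 314.33948941711554 197.2370775277229 [[0.875, -0.485, 0.014, -0.378], [-0.319, -0.598, -0.736, 0.251], [0.365, 0.639, -0.677, 1.092], [0.0, 0.0, 0.0, 1.0]]
top 452.0504479682078 452.0504479682078 316.59948704902666 195.60684477042798 [[-0.006, -1.0, -0.014, 0.043], [-0.988, 0.008, -0.154, 0.476], [0.154, 0.013, -0.988, 1.531], [0.0, 0.0, 0.0, 1.0]]
```

View pics/side0.png

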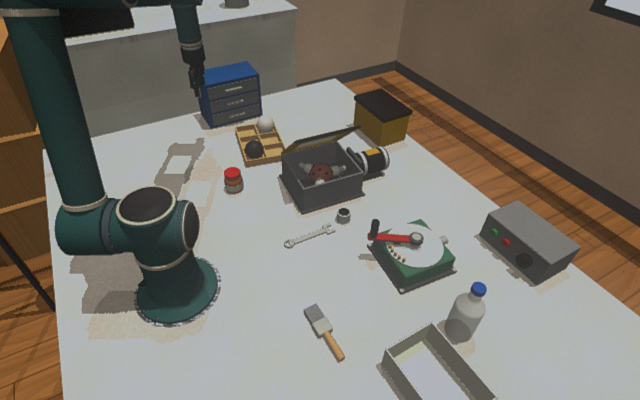

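View pics/top0.png

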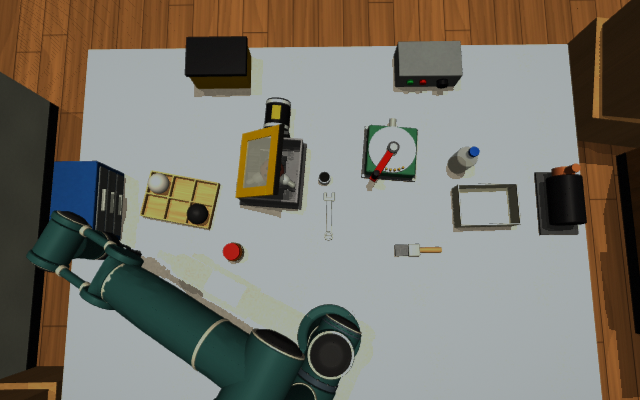

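The side and top views show the guard (yellow) open over the basin at about top (262,163). The lever knob is near top (374,182) and side (375,227). I'll measure both from depth and colour.

```bash
cat > h.py <<'E'
import numpy as np,cv2,pickle
def load(n): return pickle.load(open(f'pics/{n}.pkl','rb'))
def pts(c):
    v,u=np.mgrid[0:400,0:640]; d=c['depth']
    P=np.stack([(u-c['cx'])*d/c['fx'],(v-c['cy'])*d/c['fy'],d],-1)
    T=np.linalg.inv(c['world_to_cam']); return P@T[:3,:3].T+T[:3,3]
def ray(c,u,v,z):
    T=np.linalg.inv(c['world_to_cam']); d=T[:3,:3]@np.array([(u-c['cx'])/c['fx'],(v-c['cy'])/c['fy'],1.]); o=T[:3,3]
    return o+d*(z-o[2])/d[2]
def hsv(c): return cv2.cvtColor(c['img'],cv2.COLOR_RGB2HSV)
E
python3 - <<'E'
from h import *
for n in ('top','side'):
    c=load(n+'0'); P=pts(c); H=hsv(c)
    if n=='top': roi=(slice(85,225),slice(225,430))
    else: roi=(slice(110,300),slice(260,470))
    cv2.imwrite(f'pics/{n}0z.png',cv2.resize(c['img'][roi][:,:,::-1],None,fx=3.8 if n=='top' else 3.1,fy=3.8 if n=='top' else 3.1,interpolation=cv2.INTER_CUBIC))
    m=np.zeros((400,640),bool); m[roi]=True
    y=m&(H[...,0]>18)&(H[...,0]<30)&(H[...,1]>150)&(H[...,2]>80)&(c['depth']>0)&(P[...,2]>.1)
    Q=P[y];print(n,'yellow',len(Q),np.round(Q.min(0),3),np.round(Q.max(0),3))
    r=m&((H[...,0]<8)|(H[...,0]>172))&(H[...,1]>150)&(H[...,2]>80)&(c['depth']>0)&(P[...,2]>.07)
    R=P[r];print('red',len(R),np.round(R.min(0),3),np.round(R.max(0),3))
    k=m&(H[...,2]<60)&(P[...,2]>.13)&(P[...,1]<.05)&(c['depth']>0)
    K=P[k];print('knob',len(K),np.round(np.median(K,0),3),np.round(K.min(0),3),np.round(K.max(0),3))
    np.save(f'pics/{n}y.npy',Q)
    if len(Q)>30:
        # robust plane
        ctr=np.median(Q,0)
        q=Q
        for _ in range(5):
            ctr=q.mean(0); nn=np.linalg.svd(q-ctr)[2][2]; nn*=np.sign(nn[2]); e=(Q-ctr)@nn; q=Q[abs(e)<.006]
        print('plane',ctr,nn,len(q),'ang',np.arccos(nn[2]), 'horizontal dir',np.degrees(np.arctan2(nn[1],nn[0])))
E
```

```text
top yellow 1343 [0.451 0.154 0.1  ] [0.68  0.308 0.248]
red 163 [ 0.516 -0.218  0.079] [ 0.623 -0.138  0.1  ]
knob 38 [ 0.531 -0.153  0.147] [ 0.522 -0.165  0.132] [ 0.542 -0.144  0.154]
plane [0.56283415 0.22553711 0.17871695] [0.058545   0.69576761 0.71587702] 1340 ang 0.7729169540617836 horizontal dir 85.19020658255177
side yellow 115 [0.882 0.272 0.1  ] [1.006 0.403 0.117]
red 177 [ 0.53  -0.22   0.087] [ 0.62  -0.144  0.096]
knob 44 [ 0.528 -0.163  0.144] [ 0.523 -0.17   0.13 ] [ 0.54  -0.151  0.152]
plane [0.92763009 0.29523604 0.10838575] [0.04088218 0.0207336  0.99894883] 90 ang 0.045855300683233936 horizontal dir 26.89207144666558
```

View pics/top0z.png

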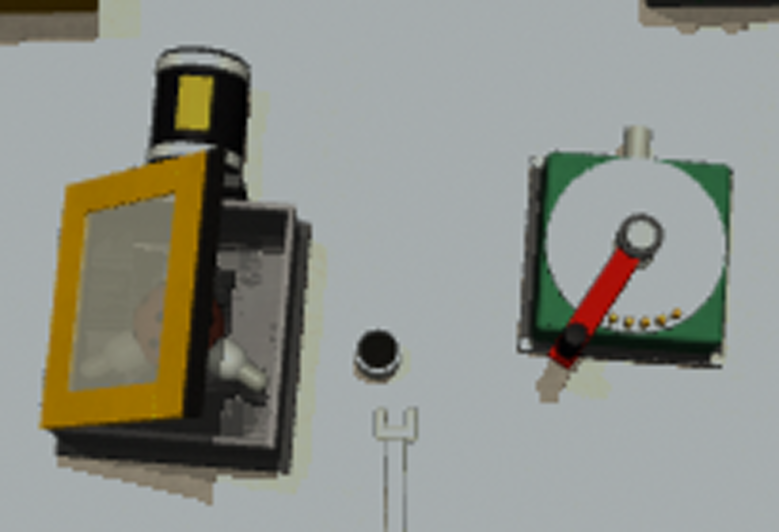

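View pics/side0z.png

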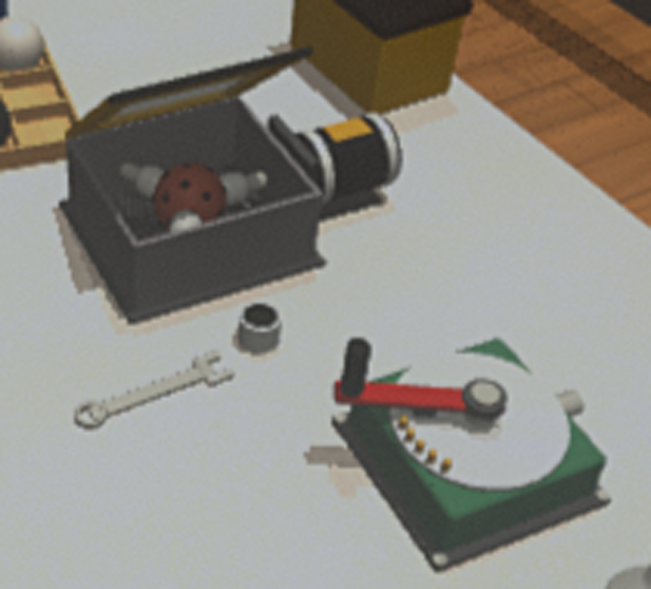

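The zooms show the open guard with its free black edge at top-zoom (200,285), the knob top near (576,333), the hub at (639,236), and five brass pins along (612..677,315). Next I'll compute the geometry.

Run:
```python
from h import *
Q=np.load('pics/topy.npy'); ctr=Q.mean(0)
nn=np.linalg.svd(Q-ctr)[2][2]; nn*=np.sign(nn[2])
# hinge direction: horizontal in plane
hd=np.cross(nn,[0,0,1]); hd/=np.linalg.norm(hd); up=np.cross(hd,nn); up*=np.sign(up[2])
A=np.c_[(Q-ctr)@hd,(Q-ctr)@up]
print('ext',A.min(0),A.max(0),'rect',cv2.minAreaRect(A.astype(np.float32)*1000))
ct=load('top0'); cs=load('side0')
print('cams',np.linalg.inv(ct['world_to_cam'])[:3,3],np.linalg.inv(cs['world_to_cam'])[:3,3])
for c,n in((ct,'top'),(cs,'side')):
    P=pts(c);H=hsv(c)
    k=(H[...,2]<70)&(P[...,2]>.10)&(P[...,2]<.16)&(abs(P[...,0]-.53)<.03)&(abs(P[...,1]+.157)<.03)
    kt=k&(P[...,2]>.146); print(n,'knob',k.sum(),P[k].mean(0),'top',kt.sum(),P[kt].mean(0),np.argwhere(kt).mean(0)[::-1],ray(c,*np.argwhere(kt).mean(0)[::-1],.15))
    hb=(P[...,2]>.098)&(abs(P[...,0]-.634)<.04)&(abs(P[...,1]+.217)<.04)&((H[...,1]<120))
    print('hub',hb.sum(),P[hb].mean(0),P[hb].max(0))
    # green / plate
    g=(abs(P[...,0]-.634)<.13)&(abs(P[...,1]+.217)<.13)&(P[...,2]>.055)&(P[...,2]<.075)
    w=g&(H[...,1]<60)&(H[...,2]>120)
    pl=P[w]; r=cv2.minEnclosingCircle(pl[:,:2].astype(np.float32)*1000); print('plate',w.sum(),r,np.median(pl,0))
    b=g&(H[...,0]>12)&(H[...,0]<32)&(H[...,1]>110)
    n_,lab,st,ce=cv2.connectedComponentsWithStats(b.astype(np.uint8))
    for i in range(1,n_): print('pin',st[i,4],ce[i],np.round(ray(c,*ce[i],.066),4))
    rd=(abs(P[...,0]-.59)<.13)&(abs(P[...,1]+.19)<.13)&((H[...,0]<8)|(H[...,0]>172))&(H[...,1]>150)&(P[...,2]>.085)
    l=cv2.fitLine(P[rd][:,:2].astype(np.float32),cv2.DIST_HUBER,0,1e-4,1e-4).ravel(); print('bar',rd.sum(),l,np.degrees(np.arctan2(-l[1]*np.sign(l[0]),-abs(l[0]))))
```

```text
ext [-0.10766513 -0.10814102] [0.11287317 0.09438601] rect ((2.6716079711914062, -6.858818054199219), (220.56402587890625, 202.39993286132812), 0.05788012966513634)
cams [0.23537697 0.01852644 1.5862188 ] [ 0.0124004  -0.73066855  0.9295437 ]
top knob 50 [ 0.5305857  -0.15311062  0.13962704] top 27 [ 0.533398   -0.154065    0.14913197] [375.74074074 172.37037037] [ 0.53321358 -0.15396111  0.15      ]
hub 37 [ 0.63101964 -0.21959669  0.10100045] [ 0.65166638 -0.20305098  0.10673128]
plate 1400 ((637.71923828125, -225.2943115234375), 87.03101348876953) [ 0.64010254 -0.22808812  0.06561161]
pin 1 [403. 166.] [ 0.5721 -0.2579  0.066 ]
pin 2 [394.5 169.5] [ 0.5601 -0.2285  0.066 ]
pin 3 [398.66666667 169.        ] [ 0.5617 -0.2428  0.066 ]
pin 2 [402.5 168. ] [ 0.5651 -0.256   0.066 ]
bar 181 [ 0.836609   -0.5478004   0.573956   -0.18245569] 146.78375
side knob 103 [ 0.52895106 -0.16293159  0.12984262] top 27 [ 0.5317616 -0.1598381  0.1482062] [375.22222222 222.        ] [ 0.53056302 -0.16116364  0.15      ]
hub 33 [ 0.63322593 -0.22727616  0.09958784] [ 0.64952203 -0.21313762  0.1015346 ]
plate 1486 ((646.7454833984375, -224.12289428710938), 109.33690643310547) [ 0.64195871 -0.24272419  0.06538558]
pin 1 [389. 245.] [ 0.5681 -0.1931  0.066 ]
pin 1 [395. 254.] [ 0.563  -0.2276  0.066 ]
pin 1 [403. 260.] [ 0.5694 -0.2551  0.066 ]
bar 177 [ 0.8281699  -0.5604772   0.58030796 -0.19084173] 145.9112
```

The pivot is at about (0.634,-0.222) and the knob at about (0.532,-0.158), 120 mm apart, which agrees with the task. The guard reads 0.773 rad open. Next I'll lower it along its arc with closed fingers.

```bash
cat >> h.py <<'E'
def down(psi): return np.pi*np.array([np.cos(psi/2),np.sin(psi/2),0])
E
cat > g.py <<'E'
from h import *
from rig import manip, effector, kinematics, readout, viewer, job
Q=np.load('pics/topy.npy'); ctr=Q.mean(0)
nn=np.linalg.svd(Q-ctr)[2][2]; nn*=np.sign(nn[2])
hd=np.cross(nn,[0,0,1]); hd/=np.linalg.norm(hd); up=np.cross(hd,nn); up*=np.sign(up[2])
h0=ctr+.0027*hd-.108*up-.008*nn
u=np.array([nn[0],nn[1],0]);u/=np.linalg.norm(u); Z=np.array([0,0,1.])
h0[2]=.1
def p(th,r=.18): return h0+r*(-u*np.cos(th)+Z*np.sin(th))+.008*(u*np.sin(th)+Z*np.cos(th))
E
python3 - <<'E'
from g import *
print('hinge',h0,'u',u)
yaw=np.arctan2(u[1],u[0])
for y in (yaw,yaw+np.pi,yaw-np.pi):
    print(y,p(1.0),kinematics.ik(p(1.0)+[0,0,.08],down(y)))
    for t in (.5,0): print(kinematics.ik(p(t),down(y)))
E
```

```text
hinge [0.5714665 0.296892  0.1      ] u [0.08372209 0.99648914 0.        ]
1.4869761153141263 [0.56388776 0.20668717 0.2557872 ] [ 3.09860509e-01  7.69618708e-02  1.63098315e+00 -4.44089210e-16
  1.43364763e+00  3.93680720e-01]
[ 2.07947626e-01  1.06362430e-01  1.86081107e+00 -4.44089210e-16
  1.17441916e+00  2.91767838e-01]
[ 1.64363464e-01  1.73154951e-01  1.95451238e+00 -4.44089210e-16
  1.01392533e+00  2.48183676e-01]
4.62856876890392 [0.56388776 0.20668717 0.2557872 ] None
None
None
-1.6546165382756668 [0.56388776 0.20668717 0.2557872 ] None
None
None
```

Run:
```python
from g import *
yaw=np.arctan2(u[1],u[0]); R=down(yaw)
effector.grasp(20)
s=readout.state(); print(s['time'],s['finger_gap'])
e=s['ee_pos']; manip.move_straight([e[0],e[1],.36],speed=.2)
manip.movep(p(1.0)+[0,0,.10],R)
manip.move_straight(p(1.0),speed=.15)
s=readout.state(); f0=s['wrist_force']; print(s['time'],f0)
for t in np.arange(.92,.09,-.08):
    hit=manip.move_straight(p(t),speed=.08,threshold=15)
    s=readout.state(); print(round(t,2),hit,round(s['time'],2),np.round(s['ee_pos'],3),np.round(s['wrist_force']-f0,1))
    if hit: break
c=viewer.camera('side');cv2.imwrite('pics/side1.png',c['img'][:,:,::-1])
```

```text
0.8667 5.374574177432941e-05
4.2417 [0.77399197 0.13577437 0.51709083]
0.92 False 4.58 [0.563 0.194 0.248] [-1.1  0.1 -0.3]
0.84 False 4.91 [0.561 0.182 0.239] [-0.4 -1.1 -1.1]
0.76 False 5.24 [0.561 0.172 0.229] [-1.1 -0.1  0.5]
0.68 False 5.58 [0.56  0.162 0.219] [-0.8  0.4 -0.5]
0.6 False 5.91 [0.559 0.153 0.207] [-0.7 -1.2  0.2]
0.52 False 6.24 [0.558 0.145 0.195] [-0.8  0.   0.3]
0.44 False 6.58 [0.557 0.138 0.183] [-1.1 -0.1 -0.6]
0.36 False 6.91 [0.557 0.131 0.17 ] [-1.5  0.4  0.9]
0.28 False 7.24 [0.556 0.126 0.156] [-0.2  0.3 -0.7]
0.2 False 7.58 [0.556 0.122 0.143] [-1.   0.   0.2]
0.12 False 7.91 [0.556 0.119 0.128] [-1.4 -0.4 -0.3]
```

View pics/side1.png

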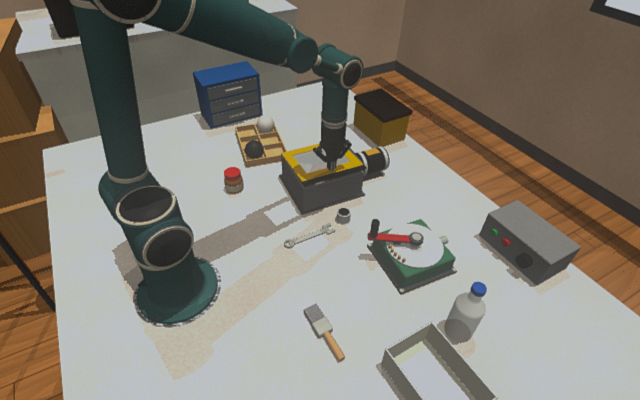

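The side picture shows the guard nearly flat on the basin with the fingertips on its edge (around (333,160)). I'll finish the closing.

Run:
```python
from g import *
f0=readout.state()['wrist_force']
for t in (.06,.02):
    print(manip.move_straight(p(t),speed=.06,threshold=15))
q=p(0.);q[2]=.098
print('press',manip.move_straight(q,speed=.02,threshold=10))
s=readout.state(); print(s['time'],s['ee_pos'],s['wrist_force']-f0)
manip.dwell(.3)
q[2]=s['ee_pos'][2]+.0
e=readout.state()['ee_pos']; print(readout.state()['wrist_force']-f0)
manip.move_straight(e+[0,0,.13],speed=.2)
manip.movep([.50,-.02,.30],down(np.pi/2))
effector.open_jaws()
for n in('top','side'):
    c=viewer.camera(n); pickle.dump(c,open(f'pics/{n}2.pkl','wb')); cv2.imwrite(f'pics/{n}2.png',c['img'][:,:,::-1])
    P=pts(c);H=hsv(c)
    y=(H[...,0]>18)&(H[...,0]<30)&(H[...,1]>150)&(H[...,2]>80)&(abs(P[...,0]-.57)<.14)&(abs(P[...,1]-.19)<.13)&(P[...,2]>.09)
    Q=P[y];A=np.c_[Q[:,:2],np.ones(len(Q))];k=np.linalg.lstsq(A,Q[:,2],rcond=None)[0]
    print(n,len(Q),np.median(Q[:,2]),'tilt',k, 'along u',k[:2]@u[:2])
print(readout.state()['time'])
```

```text
False
False
press True
8.925 [0.55661057 0.11765581 0.10851138] [-0.21767332 -0.69594584  5.98942098]
[-0.62023674  0.86295642  5.27499331]
top 1890 0.10773398810272394 tilt [-0.00109124  0.00082857  0.10812814] along u 0.0007342985308226982
side 1101 0.10670316446192074 tilt [-0.00056094 -0.0006446   0.10708574] along u -0.0006893018214547227
11.6
```

View pics/top2.png

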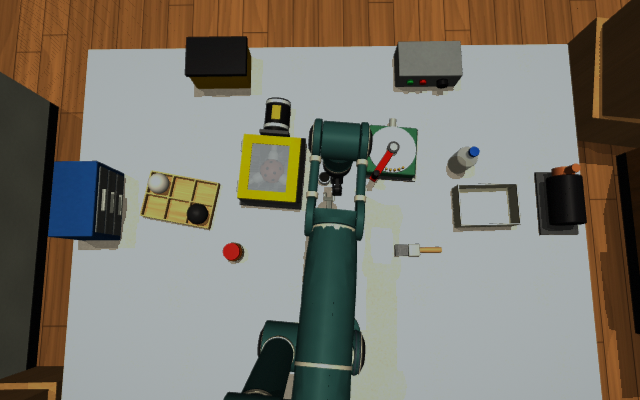

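The top picture shows the guard flat on the basin (243–303, 138–203), and its plane tilt is under 0.001 rad. Next I'll check the lever-push poses and refine the pin angles.

```bash
cat > l.py <<'E'
from h import *
from rig import manip, effector, kinematics, readout, viewer, job
piv=np.array([.634,-.2215]); G=.0425-.011
def e_(a): return np.array([np.cos(a),np.sin(a)])
def t_(a): return np.array([-np.sin(a),np.cos(a)])
def C(a,z=.100): return np.r_[piv+.12*e_(a)+G*t_(a),z]
def phi(pos):
    d=np.array(pos[:2])-piv; return np.arctan2(d[1],d[0])%(2*np.pi)-np.arctan2(G,.12)
E
python3 - <<'E'
from l import *
for off in (0,-np.pi):
    for a in (2.45,2.57,2.9,3.2,3.5): print(off,a,C(a),kinematics.ik(C(a),down(a+off)))
for (x,y) in ((386.1,169.2),(390.5,170),(394.7,170),(398.9,169.2),(403.2,167.4)):
    c=load('top0');q=ray(c,x,y,.067);d=q[:2]-piv;print(np.arctan2(d[1],d[0])%6.2832,np.linalg.norm(d))
E
```

```text
0 2.45 [ 0.52148266 -0.16923052  0.1       ] [-3.59228383e-01  1.45697674e-01  2.00343533e+00 -4.44089210e-16
  9.92459653e-01 -1.23843206e+00]
0 2.57 [ 0.51603452 -0.18307611  0.1       ] [-0.38641348  0.1444231   2.0049092   0.          0.99226036 -1.38561715]
0 2.9 [ 0.50994867 -0.22337526  0.1       ] [-0.45759991  0.16091807  1.98570299  0.          0.99497159 -1.78680358]
0 3.2 [ 0.51604341 -0.25995118  0.1       ] [-0.50974071  0.19842147  1.94097969  0.          1.00219149 -2.13894438]
0 3.5 [ 0.53267487 -0.29309237  0.1       ] [-5.43984296e-01  2.51262511e-01  1.87552831e+00 -4.44089210e-16
  1.01480183e+00 -2.47318797e+00]
-3.141592653589793 2.45 [ 0.52148266 -0.16923052  0.1       ] [-0.35922838  0.14569767  2.00343533  0.          0.99245965  1.9031606 ]
-3.141592653589793 2.57 [ 0.51603452 -0.18307611  0.1       ] [-3.86413479e-01  1.44423099e-01  2.00490920e+00 -8.88178420e-16
  9.92260356e-01  1.75597550e+00]
-3.141592653589793 2.9 [ 0.50994867 -0.22337526  0.1       ] [-4.57599910e-01  1.60918068e-01  1.98570299e+00 -4.44089210e-16
  9.94971591e-01  1.35478907e+00]
-3.141592653589793 3.2 [ 0.51604341 -0.25995118  0.1       ] [-5.09740705e-01  1.98421472e-01  1.94097969e+00 -8.88178420e-16
  1.00219149e+00  1.00264827e+00]
-3.141592653589793 3.5 [ 0.53267487 -0.29309237  0.1       ] [-0.5439843   0.25126251  1.87552831  0.          1.01480183  0.66840468]
2.8497672866578307 0.07602216589488395
3.05043357111411 0.07605255545802495
3.2391026963875156 0.07622478204221526
3.431746852818409 0.0763859286906168
3.6431758266519085 0.07644374393852438
```

The pins sit at 2.85, 3.05, 3.24, 3.43 and 3.64 rad around the pivot, all at radius 76 mm, so the third-to-fourth middle should be near 3.34. I'll check that by feel. First I'll get behind the knob.

```bash
cat >> l.py <<'E'
off=-np.pi
def go(a,z=.100,speed=.04,th=None): return manip.move_straight(C(a,z),ori=down(a+off),speed=speed,threshold=th)
E
python3 - <<'E'
from l import *
a=2.45
manip.movep(C(a,.25),down(a+off))
print('desc',go(a,.100,.12,8))
manip.dwell(.2)
s=readout.state();print(s['time'],s['ee_pos'],s['wrist_force'])
for n in('side','top'):
    c=viewer.camera(n); pickle.dump(c,open(f'pics/{n}3.pkl','wb'))
    r=c['img'][170:300,300:480] if n=='side' else c['img'][120:210,330:450]
    cv2.imwrite(f'pics/{n}3.png',cv2.resize(r[:,:,::-1],None,fx=4,fy=4,interpolation=cv2.INTER_CUBIC))
E
```

```text
desc False
14.9333 [ 0.52200045 -0.16942437  0.1007667 ] [ 0.13646415  0.25978743 -0.60896702]
```

View pics/side3.png

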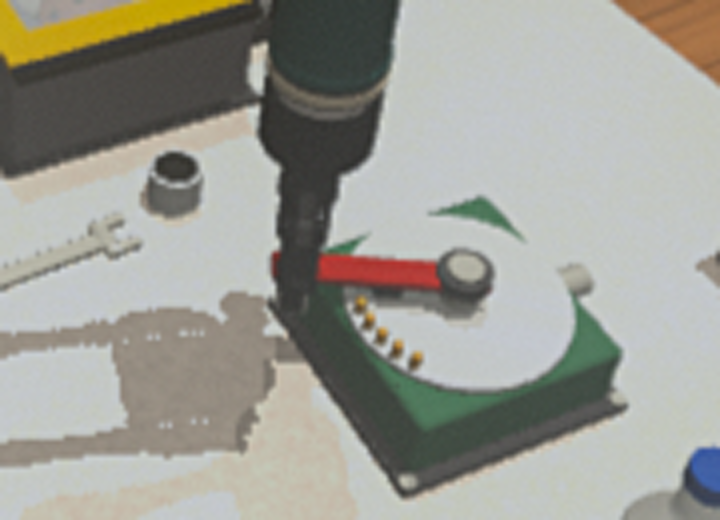

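The side view shows the fingers straddling the knob (about (300,260) in the zoom), with the lever still at rest. I'll push in small arc steps and log the tangential force.

```bash
cat >> l.py <<'E'
def push(a0,a1,st=.012,f0=None):
    for a in np.arange(a0+st,a1+1e-6,st):
        go(a,speed=.03)
        F=[]
        s=readout.state(); F.append(s['wrist_force'])
        manip.dwell(.03); s=readout.state(); F.append(s['wrist_force'])
        f=np.mean(F,0); ph=phi(s['ee_pos']); print(f"{s['time']:.2f} cmd {a:.3f} phi {ph:.4f} push {-f[:2]@t_(ph):.2f} rad {f[:2]@e_(ph):.2f} fz {f[2]:.2f}",flush=True)
E
python3 - <<'E'
from l import *
push(2.45,2.80,.0175)
E
```

```text
15.32 cmd 2.468 phi 2.4679 push -0.31 rad 0.33 fz -0.04
15.60 cmd 2.485 phi 2.4851 push -0.52 rad -0.18 fz -0.10
15.88 cmd 2.503 phi 2.5025 push 0.31 rad 0.22 fz -0.38
16.17 cmd 2.520 phi 2.5199 push -0.44 rad -0.03 fz 0.38
16.45 cmd 2.538 phi 2.5375 push -0.64 rad 0.52 fz -0.24
16.73 cmd 2.555 phi 2.5550 push -0.14 rad -0.30 fz -0.18
17.02 cmd 2.573 phi 2.5690 push 2.62 rad 0.55 fz -0.35
17.30 cmd 2.590 phi 2.5789 push 7.73 rad -0.28 fz -1.74
17.58 cmd 2.608 phi 2.5957 push 6.74 rad 0.27 fz -1.37
17.87 cmd 2.625 phi 2.6128 push 7.40 rad 0.03 fz -0.84
18.15 cmd 2.643 phi 2.6300 push 7.65 rad 0.39 fz -0.89
18.43 cmd 2.660 phi 2.6472 push 8.06 rad -0.25 fz -1.30
18.72 cmd 2.678 phi 2.6644 push 7.37 rad 0.02 fz -0.98
19.00 cmd 2.695 phi 2.6814 push 8.10 rad 0.22 fz -1.01
19.28 cmd 2.713 phi 2.6984 push 8.06 rad 0.30 fz -0.85
19.57 cmd 2.730 phi 2.7160 push 8.13 rad 0.24 fz 0.00
19.85 cmd 2.748 phi 2.7329 push 8.43 rad -0.26 fz -0.38
20.13 cmd 2.765 phi 2.7503 push 8.22 rad 0.75 fz -0.29
20.42 cmd 2.783 phi 2.7641 push 9.60 rad -0.22 fz 0.21
20.70 cmd 2.800 phi 2.7792 push 11.29 rad -0.19 fz 0.67
```

Contact came at 2.575. The force jumps at about 2.757, which predicts click 1 at about 2.84, matching the first pin. I'll carry on past clicks 1 and 2.

Run:
```python
from l import *
push(2.80,3.22,.0175)
```

```text
20.98 cmd 2.817 phi 2.7982 push 10.27 rad 0.55 fz 0.11
21.27 cmd 2.835 phi 2.8175 push 9.36 rad 0.18 fz 0.79
21.55 cmd 2.853 phi 2.8364 push 7.02 rad 0.91 fz 1.58
21.83 cmd 2.870 phi 2.8556 push 7.40 rad 0.56 fz 1.30
22.12 cmd 2.888 phi 2.8753 push 5.83 rad 0.85 fz 1.42
22.40 cmd 2.905 phi 2.8932 push 5.94 rad 1.79 fz 1.37
22.68 cmd 2.923 phi 2.9057 push 8.09 rad 0.57 fz 1.66
22.97 cmd 2.940 phi 2.9214 push 9.10 rad 1.22 fz 1.95
23.25 cmd 2.958 phi 2.9385 push 9.26 rad 1.55 fz 1.79
23.53 cmd 2.975 phi 2.9548 push 9.25 rad 0.40 fz 2.31
23.82 cmd 2.993 phi 2.9671 push 10.93 rad 0.22 fz 3.01
24.10 cmd 3.010 phi 2.9844 push 11.76 rad 0.26 fz 2.14
24.38 cmd 3.028 phi 3.0038 push 10.56 rad 0.65 fz 2.37
24.67 cmd 3.045 phi 3.0229 push 9.73 rad 1.31 fz 2.41
24.95 cmd 3.063 phi 3.0420 push 8.58 rad 1.08 fz 3.39
25.23 cmd 3.080 phi 3.0614 push 7.93 rad 1.76 fz 3.45
25.52 cmd 3.098 phi 3.0812 push 6.46 rad 1.82 fz 3.56
25.80 cmd 3.115 phi 3.0964 push 8.25 rad 1.10 fz 3.28
26.08 cmd 3.133 phi 3.1090 push 9.92 rad 0.90 fz 4.10
26.37 cmd 3.150 phi 3.1255 push 10.27 rad 1.88 fz 4.50
26.65 cmd 3.168 phi 3.1427 push 10.04 rad 1.53 fz 4.70
26.93 cmd 3.185 phi 3.1574 push 10.31 rad 1.49 fz 5.61
27.22 cmd 3.203 phi 3.1696 push 12.97 rad 0.89 fz 5.33
27.50 cmd 3.220 phi 3.1888 push 12.58 rad 1.50 fz 5.36
```

Two full sawtooths are done and the third jump came at about 3.158, so click 3 is at about 3.235 and the hold target at about 3.33. I'll continue in smaller steps.

Run:
```python
from l import *
print(readout.state()['ee_pos'])
push(3.22,3.34,.0133)
print(readout.state()['ee_pos'],readout.state()['torque'])
```

```text
[ 0.51562754 -0.25862066  0.09968663]
27.78 cmd 3.233 phi 3.2034 push 11.52 rad 1.06 fz 5.82
28.07 cmd 3.247 phi 3.2184 push 11.56 rad 1.36 fz 4.69
28.35 cmd 3.260 phi 3.2328 push 10.39 rad 1.25 fz 6.03
28.63 cmd 3.273 phi 3.2475 push 10.48 rad 1.99 fz 4.90
28.92 cmd 3.287 phi 3.2622 push 8.86 rad 2.53 fz 5.88
29.20 cmd 3.300 phi 3.2776 push 8.48 rad 2.31 fz 4.25
29.48 cmd 3.313 phi 3.2905 push 8.13 rad 2.31 fz 4.12
29.77 cmd 3.326 phi 3.2992 push 9.81 rad 2.03 fz 6.31
30.05 cmd 3.340 phi 3.3098 push 11.27 rad 1.87 fz 6.39
[ 0.52068931 -0.27277013  0.09962784] [1.61395079 0.56520883 0.10655757]
```

The force eased through click 3 at about 3.23 and jumped back at about 3.30. I'll nudge to the middle at about 3.33, dwell, and check with the cameras.

Run:
```python
from l import *
push(3.34,3.36,.01)
manip.dwell(.6)
s=readout.state();print(s['time'],phi(s['ee_pos']),-s['wrist_force'][:2]@t_(3.33),s['joint_velocities'].round(4))
for n in('side','top'):
    c=viewer.camera(n); pickle.dump(c,open(f'pics/{n}4.pkl','wb'))
    r=c['img'][170:300,300:480] if n=='side' else c['img'][100:220,230:430]
    cv2.imwrite(f'pics/{n}4.png',cv2.resize(r[:,:,::-1],None,fx=4,fy=4,interpolation=cv2.INTER_CUBIC))
    P=pts(c);H=hsv(c)
    rd=(abs(P[...,0]-.59)<.13)&(abs(P[...,1]+.22)<.13)&((H[...,0]<8)|(H[...,0]>172))&(H[...,1]>150)&(P[...,2]>.085)&(P[...,2]<.1)
    if rd.sum()>20:
        l=cv2.fitLine(P[rd][:,:2].astype(np.float32),cv2.DIST_HUBER,0,1e-4,1e-4).ravel(); print(n,'bar',rd.sum(),l,np.arctan2(-l[1]*np.sign(l[0]),-abs(l[0]))%6.2832)
    y=(H[...,0]>18)&(H[...,0]<30)&(H[...,1]>150)&(H[...,2]>80)&(abs(P[...,0]-.57)<.14)&(abs(P[...,1]-.19)<.13)&(P[...,2]>.09)
    print('guard z',y.sum(),np.median(P[y][:,2]),P[y][:,2].max())
```

```text
30.33 cmd 3.350 phi 3.3195 push 10.91 rad 2.09 fz 6.28
30.62 cmd 3.360 phi 3.3291 push 10.75 rad 2.00 fz 6.38
31.2167 3.329205988088593 10.22318583228057 [-0.0004 -0.0003 -0.0003  0.0004 -0.0004  0.0013]
side bar 70 [ 0.92069834  0.39027503  0.55163276 -0.24150442] 3.5425372
guard z 1126 0.10665215360848301 0.11058415577244662
top bar 130 [ 0.9882238   0.15301552  0.5811824  -0.2297651 ] 3.295226
guard z 1900 0.10767021220420558 0.11693552197458223
```

View pics/side4.png

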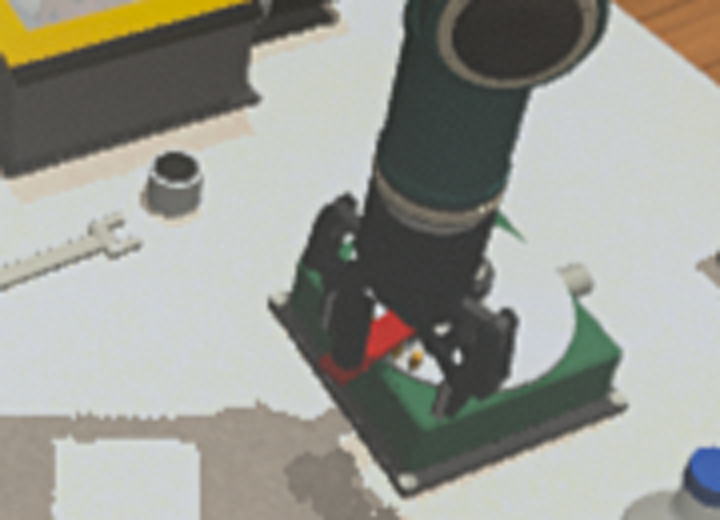

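View pics/top4.png

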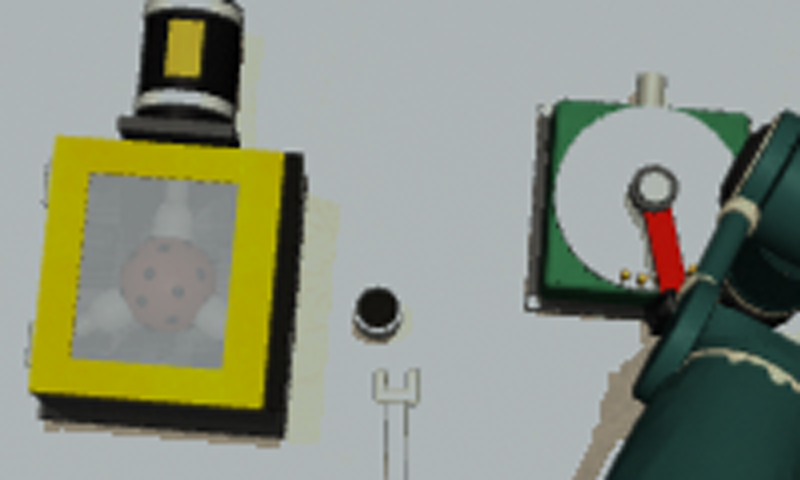

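The top view shows the red bar's direction at 3.30 (zoom (668,245)), though the arm partly hides it. The fingers give 3.33 with a steady push of about 10 N. Both lie between click 3 (3.235) and click 4 (3.435), and the guard is flat, so I'm handing the job in.

Run:
```python
from l import *
s=readout.state();print(s['time'],phi(s['ee_pos']),s['wrist_force'])
job.close_job()
```

```text
31.3167 3.329094998435073 [-3.41394305 10.62347578  7.00836725]
the job is handed in; nothing more can be done
```

The guard is shut and the lever is held between the third and fourth clicks. I handed the job in at 31.3 s; it reports no verdict.

- **Guard:** I lowered it slowly along its arc with closed fingers, then pressed it until the force stopped the move. After shutting, both cameras showed its outer face at about 107–108 mm and level to within 0.001 rad. It was still at that height in the last pictures.
- **Lever:** I pushed the knob with one pad of the open gripper, with no grip. Three force sawtooths put the clicks at about 2.84, 3.035 and 3.235 rad, matching the pins seen at 2.85, 3.05 and 3.24. The push had jumped back after the third click before I stopped.
- **Hold:** The fingers stand at 3.329 rad, near the middle of the 3.235–3.435 window, pushing steadily with about 10 N.

Two readings were less clean:
- **Bar direction:** The top camera put the bar at 3.295 rad, a little lower than the fingers' 3.329 but still inside the window; the arm partly hid it. The side camera's 3.54 rad was unusable because the fingers covered most of the bar.
- **Upward force on the tool:** It grew to 6–7 N during the push. I did not find out why, but it is far below the limits.

I made no separate measurement of the other things on the bench. The only contact forces I felt were on the guard and the lever, and the last pictures show nothing displaced in the part of the bench they cover.

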